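Seat the drive head in the test spindle

ROBOT

A 6-joint arm with a two-finger parallel gripper is mounted at the origin on the work surface. World frame = base frame: x ahead of the robot, y to its left, z up, the work surface at z = 0. Lengths are in mm, angles in degrees, forces in N, time in s.
With the tool pointing down it reaches from about 300 to 850 mm from the base axis. Payload 4.2 kg.
Tool frame: the origin (TCP) lies between the finger pads; the fingertips stand 19 mm ahead of it and the grasp point (between the pads) is the TCP (env.tips_ahead is the distance from the TCP to the fingertips, in mm); z points along the fingers, y is the direction in which the jaws open and shut (so a half turn about z gives the same grasp; the last joint's range is limited). The gripper opens to 91 mm and grips with 3 to 60 N. Pads are 32 mm wide; open, the fingers measure 118 mm over their backs; the gripper's body (76 mm by 178 mm) begins 60 mm behind the grasp point.
Start: joints at [-70.531, 18.312, 89.639, -0, 72.044, -1.146], TCP at [202.453, -538.195, 232.976] pointing down, gripper open.
Joint ranges: [-177.97, 177.97], [-48.28, 115.42], [12.27, 149.76], [-77.06, 257.06], [2.81, 150.46], [-146.56, 146.56]. Speed limits (degrees/s): [147.25, 147.25, 180, 180, 180, 180].

INTERFACE

Orientations are given as [roll, pitch, yaw] about the fixed x, y, z axes, in that order (R = Rz(yaw) Ry(pitch) Rx(roll)).
In Python, from workcell import telemetry, viewer, job_done, env gives the robot as it stands. The module is installed in compiled form; this text tells all that it offers.
- The arm moves only by the shell command python3 -m jog 'ROWS' [FORCE]. ROWS is JSON, a list of rows, each a list of 3 entries, a list of its own where there are three numbers: the shift along the tool's x, y, z in cm, then the turn about the tool's z in degrees, then the opening, from 0 (shut) to 1 (fully open). A call has 1 to 10 rows; each row shifts and turns the pose as measured when the row begins, along the tool's axes as they then stand; what a row does not reach is not made up. A row lasts 1/8 s, in which the tool goes at most 62.5 mm and 10.7 degrees, less where a joint would pass 70% of its speed; a pose out of reach is approached as far as the arm can. A call is refused whole if a number of a shift passes 6.25 or a number of a turn 10.7, either way. A call with a gripper value outside its range is refused whole. The fingers move at their own pace and stop on an object; FORCE is the grip in N (left out, the last holds). Time passes only in rows, so rows that do not move let the fingers close. It gives the time, the measured TCP pose, the force and the opening at its end, in the units of the state.
- telemetry.state(): the state, without advancing time (a new reading comes with each control period).
- viewer.grab_frame(name): name is "scene" or "side" or "wrist"; returns a dict with "color" (420x560x3 uint8, red, green, blue), "K" (3x3 intrinsics, pixels), "k1" (the pictures are not rectified: a ray, as slopes to the right and down, at radius r is drawn at 1 + k1 r^2 times it, then the intrinsics apply), "rvec" (rotation vector, rad) and "tvec" (3), from world to camera coordinates, as OpenCV has them. Camera axes: x right, y down, z forward; pixel columns grow to the right and rows downward; lengths in mm; the calibration is good to about 2 mm. A picture is of the moment at which its call begins. There is no depth.
- job_done(): hands the job in, once; it reports no verdict.
The state is a dict: "time_s": time; "qpos": joint angles; "qvel": joint speeds; "effort": joint torques, N m; "ee_pos": TCP position; "ee_rot": TCP orientation; "force": force on the tool from outside, world axes, zero at the start; "torque": the same for the moment, N m; "gripper_width": finger opening in mm.
Only numpy, scipy, OpenCV 4.12 (cv2) and the standard library are available. Lean on these libraries where they do the work, as an engineer would, in place of code of your own. Each camera call takes 0.05 s, during which the arm holds its last target. There are 200 camera calls.

TASK

Take the square-bodied valve head with the slotted drive flange out of the stand and put its tapered shank into the spindle: feel for the angle at which its slots drop over the spindle's two dogs, then press it gently fully home against the stiff ejector plunger, until the flange sits flush on the spindle nose. Let go of it there; do not force it or bang it down (never more than 60 N on the spindle) and leave the other heads, the gauge and the spanner where they are.

Things in the scene. Friction and masses are not known exactly. Their poses are not given: they have to be found in the camera images.
- drive_head: The valve head to seat: plain steel, 0.35 kg, the only one with a square body. Origin: centre of its round drive flange's underside, z up its axis. Flange 47 mm across, z = 0 to 10 mm, with two slots 11.5 mm wide cut through its rim at +x and -x, from 16 mm radius outwards; half a turn changes nothing. In the stand its x axis is within 0.3 rad of the stand's.
- head_grip (a point): Centre of the drive head's gripping block, on its axis 38 mm above its origin, axes as the head's. Block: 34 mm along x, 28 mm along y, from 10 to 55 mm above the origin; grip its flat +y and -y faces. A brass outlet stub 14 mm across points to +x (to x = 29 mm, at 40 mm height); a stem 12 mm across stands on top, to 67 mm.
- shank_tip (a point): Lower end of the drive head's tapered shank, on its axis 40 mm below its origin. The shank is 21 mm across here and 30 mm across at the flange.
- stand: Fixed slotted aluminium stand, origin on the work surface under its centre. Its top plate, 90 mm along x by 340 mm along y, has its upper face at z = 60 mm and four slots 34 mm wide, open to -x, centred at y = -120, -40, 40, 120 mm. Heads hang in them, flange on the plate, shank below; lift one straight up (over 45 mm) to take it out.
- round_head: Bystander: brass valve head, round body 30 mm across, plain flange, 42 mm high above the stand's plate, in another slot.
- knob_head: Bystander: steel valve head with a narrow round neck and a round knob on top, plain flange, 61 mm high above the stand's plate, in another slot.
- spindle_foot: Fixed foot of the test spindle, a grey plate 130 x 110 x 16 mm; origin on the work surface on the spindle's axis, z up. The upright round spindle on it is 65 mm across. A stiff brake (about 1 N m) holds the spindle; its angle is not reported: the line through its two dogs lies anywhere within 0.7 rad either way of this foot's x axis.
- spindle_nose (a point): Centre of the spindle's top face, 75 mm above the work surface, axes as the foot's. Home: the drive head's origin lies on this point. The tapered bore is 32 mm across here; the shank has 1 mm of play all round when home.
- dog_tops (a point): Point on the spindle's axis at the height of the tops of the two dogs, 10 mm above the spindle's top face. The dogs stand opposite each other, 8 mm wide, 17.5 to 23 mm from the axis. The slots pass over them only when turned to within about 0.07 rad of the dogs' line; otherwise the flange rides on them, 10 mm above home.
- plunger_top (a point): Where the brass ejector plunger (14 mm across) in the bore stands at the start: on the axis, 35 mm below the spindle's top face. The shank tip meets it when the head is 5 mm above home; it has no spring, slides down against about 9 N of friction and stays where it is pushed. Over 60 N on the spindle, jolts included, fails: touch down at about 10 mm/s.
- gauge: Bystander: red enamelled pressure gauge lying on its back, 64 mm across, 27 mm high.
- spanner: Bystander: steel spanner 170 mm long lying on the surface.
Mind the look-alikes: they are no part of the job. What is shaped like the drive_head but green is not meant. Leave any green look-alike of the spindle_foot alone.

How it is judged (in metres and radians):
On the way, in this order (a step that is already met when the one before it is completed fails the run):
1. the drive head is lifted clear of the stand (z of drive_head in the frame of stand above 0.105 m), for 0.1 s.
2. the drive head's slots have dropped over the dogs (z of drive_head in the frame of spindle_nose below 0.0075 m and horizontal distance between drive_head and spindle_nose below 0.004 m), for 0.1 s.
At the end, for the whole second after the job is handed in: The drive head stands upright in the spindle (tilt under 0.04 rad, within 3 mm of the axis), its flange underside within 2 mm of the spindle's top face, at rest and released (z of drive_head in the frame of spindle_nose between -0.003 and 0.002 m and horizontal distance between drive_head and spindle_nose below 0.003 m and angle between drive_head's own z axis and vertical below 0.04 rad and linear speed of drive_head below 0.01 m/s and contact force between the fingers and drive_head below 0.1 N); the robot touches nothing.
It fails at once if the spindle is loaded with more than 60 N by the head (contact force between drive_head and spindle_foot above 60 N).
It fails at once if the round head is moved more than 15 mm (distance of round_head from where it was at the start of the episode above 0.015 m).
It fails at once if the knob head is moved more than 15 mm (distance of knob_head from where it was at the start of the episode above 0.015 m).
It fails at once if the gauge is moved more than 15 mm (distance of gauge from where it was at the start of the episode above 0.015 m).
It fails at once if the spanner is moved more than 15 mm (distance of spanner from where it was at the start of the episode above 0.015 m).
It also fails if it takes over 70 s, if anything falls off the work surface, if the arm or the gripper's body presses on something with over 40 N, if the wrist force passes 120 N, or if a joint passes its speed limit or range.

## Working session

There is one attempt and no reset: what is moved stays moved. The work goes in short steps, Python scripts to look and compute and a shell command to move; the robot and the scene stay as the last step left them, time stands still between calls to the robot, and variables do not carry over. Pictures are saved under pics/ and viewed, about 8 in all and at most 12, crops included, and the job is handed in when it is done.

```bash
mkdir -p pics; cat > h.py <<'E'
import numpy as np, cv2, pickle
from workcell import telemetry, viewer, job_done, env
def grab(n,fn=None):
    f=viewer.grab_frame(n)
    if fn:
        cv2.imwrite(f'pics/{fn}.png',f['color'][:,:,::-1]); pickle.dump(f,open(f'pics/{fn}.pkl','wb'))
    return f
def load(fn): return pickle.load(open(f'pics/{fn}.pkl','rb'))
def ray(f,u,v):
    K=np.array(f['K']);d=np.array([(u-K[0,2])/K[0,0],(v-K[1,2])/K[1,1]]);s=d.copy()
    for _ in range(20): s=d/(1+f['k1']*(s@s))
    R=cv2.Rodrigues(np.array(f['rvec'],float))[0];t=np.array(f['tvec'],float).ravel()
    w=R.T@np.array([s[0],s[1],1]);return -R.T@t,w/np.linalg.norm(w)
def plane(f,u,v,z):
    c,w=ray(f,u,v);return c+w*(z-c[2])/w[2]
def tri(*obs):
    A=np.zeros((3,3));b=np.zeros(3)
    rs=[ray(*o) for o in obs]
    for c,w in rs:
        P=np.eye(3)-np.outer(w,w);A+=P;b+=P@c
    p=np.linalg.solve(A,b);return p,[np.linalg.norm((np.eye(3)-np.outer(w,w))@(p-c)) for c,w in rs]
def proj(f,p):
    R=cv2.Rodrigues(np.array(f['rvec'],float))[0];q=R@np.array(p,float)+np.array(f['tvec'],float).ravel()
    s=q[:2]/q[2];s=s*(1+f['k1']*(s@s));K=np.array(f['K']);return s*[K[0,0],K[1,1]]+K[:2,2]
E
python3 - <<'E'
from h import *
a=grab('scene','s0');b=grab('side','d0')
print({k:a[k] for k in a if k!='color'}, ray(a,280,210),ray(b,280,210))
im=np.hstack([a['color'],b['color']])[:,:,::-1]
print(im.shape)
print(telemetry.state())
E
```

```text
{'K': array([[523.51541059,   0.        , 274.54135121],
       [  0.        , 523.51541059, 201.61142541],
       [  0.        ,   0.        ,   1.        ]]), 'k1': 0.050582200983861146, 'rvec': array([ 1.91335469,  1.81926896, -0.55771917]), 'tvec': array([ -22.01352596, -422.93243759, 1536.89654512])} (array([1221.49483289,  -53.82412418, 1022.96665116]), array([-0.55418963,  0.04858381, -0.8309714 ])) (array([ 69.07265468, 468.26603122, 735.48703419]), array([ 0.51917252, -0.48229457, -0.70558617]))
(420, 1120, 3)
{'time_s': 0.1, 'qpos': array([-7.05316227e+01,  1.83475606e+01,  8.96995603e+01,  3.07844399e-04,
        7.20451684e+01, -1.14562630e+00]), 'qvel': array([-1.82790166e-04, -1.27735497e-01, -1.88467829e-01, -5.69096684e-02,
        4.20361739e-02, -3.61153702e-02]), 'effort': array([-2.81030043e-04, -4.13333094e+01, -2.32509005e+01,  7.27117667e-02,
        4.20955941e-02, -7.14430985e-05]), 'ee_pos': array([ 202.30198626, -537.77709273,  232.20755037]), 'ee_rot': array([-1.79907735e+02, -2.13783591e-03,  2.06139067e+01]), 'force': array([0.92954656, 0.24919471, 0.13675948]), 'torque': array([ 0.00101027, -0.02529299, -0.02346879]), 'gripper_width': 91.00851351938611}
```

View pics/s0.png

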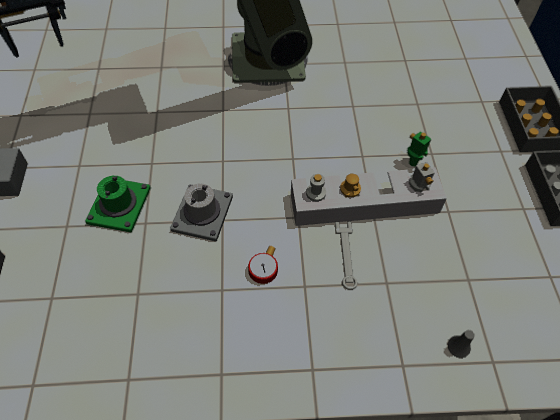

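View pics/d0.png

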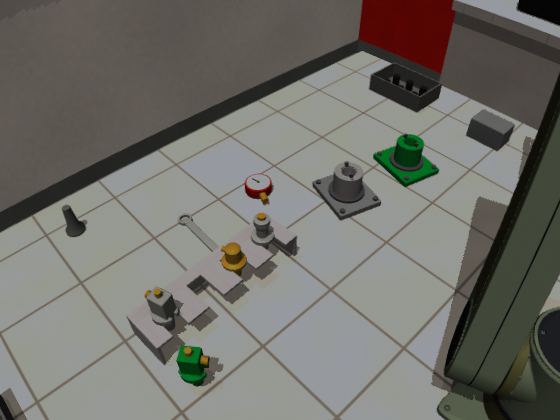

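Scene: the drive head is probably at scene (424,176) / side (161,305), grey and square. Look-alikes are the green head at (419,147), knob head at (317,186) and round head at (351,184). The grey spindle is at (202,203) and the green one at (115,195). Next is one close crop of the head and the spindle.

```bash
python3 - <<'E'
from h import *
a=load('s0')['color'];b=load('d0')['color']
def c(i,u,v): return cv2.resize(i[v:v+60,u:u+80],(400,300),interpolation=cv2.INTER_CUBIC)
m=np.vstack([np.hstack([c(a,385,145),c(b,120,275)]),np.hstack([c(a,162,170),c(b,307,155)])])
cv2.imwrite('pics/m1.png',m[:,:,::-1])
E
```

```text
(no output)
```

View pics/m1.png

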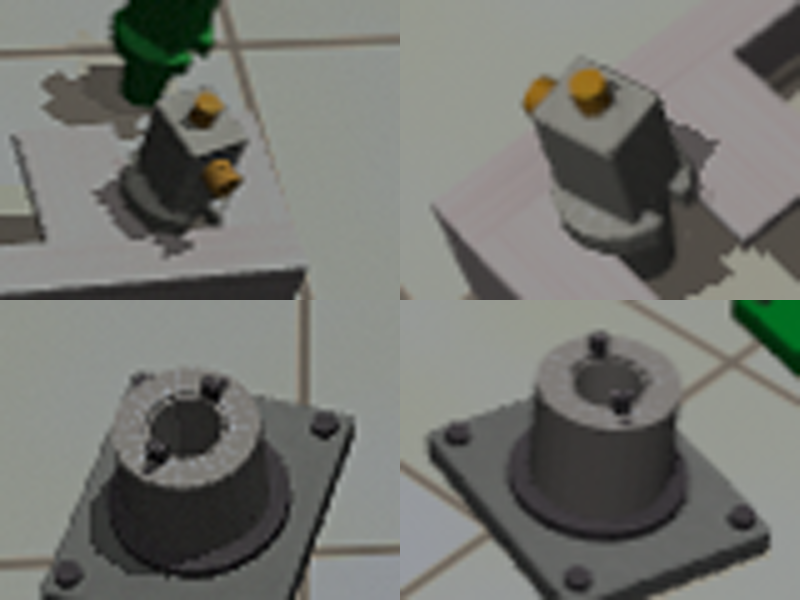

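The crop confirms the choice: grey square head with a brass stub pointing towards the scene camera, stem top at scene (426.8,164.4) / side (157.4,289.6). The spindle's dogs are at scene (204,186) and (193,200), side (351,175) and (347,163).

```bash
python3 - <<'E'
from h import *
a=load('s0');b=load('d0');np.set_printoptions(precision=1,suppress=True)
S=lambda x,y:(a,385+x/5-.4,145+y/5-.4)
D=lambda x,y:(b,120+(x-400)/5-.4,275+y/5-.4)
S2=lambda x,y:(a,162+x/5-.4,170+(y-300)/5-.4)
D2=lambda x,y:(b,307+(x-400)/5-.4,155+(y-300)/5-.4)
print('stem',tri(S(209,97),D(587,73)))
for n,p,q in [('c-far',(188,75),(535,112)),('c1',(158,97),(612,153)),('c2',(208,163),(663,97)),('c3',(247,140),(582,57))]: print(n,tri(S(*p),D(*q)),plane(*S(*p),115),plane(*D(*q),115))
print('stub',plane(*S(226,180),100))
print('dog1',tri(S2(211,380),D2(622,400)));print('dog2',tri(S2(156,452),D2(598,340)))
print('top',tri(S2(187.5,428),D2(608,384)), plane(*S2(187.5,428),75),plane(*D2(608,384),75))
print('foot corners',[plane(*S2(*p),16)[:2] for p in [(45,592),(353,415)]],[plane(*D2(*p),16)[:2] for p in [(430,437),(768,525)]])
E
```

```text
stem (array([520.3, 323. , 130.6]), [np.float64(1.403503358868343), np.float64(1.4035033588684185)])
c-far (array([512.3, 330.5, 130.8]), [np.float64(13.264369628033567), np.float64(13.264369628033345)]) [495.6 324.3 115. ] [529.8 339.2 115. ]
c1 (array([502.5, 319.9, 105.2]), [np.float64(7.998299393750932), np.float64(7.998299393750921)]) [507.4 308.4 115. ] [499.1 329.3 115. ]
c2 (array([525.8, 314.6,  97.6]), [np.float64(16.2713644227693), np.float64(16.271364422769278)]) [545.  322.5 115. ] [506.  304.8 115. ]
c3 (array([536.3, 327.7, 124.1]), [np.float64(11.130533541929601), np.float64(11.130533541929543)]) [533.2 342.3 115. ] [537.9 315.6 115. ]
stub [543.5 334.6 100. ]
dog1 (array([ 521.5, -164.5,   83.3]), [np.float64(0.17238968510465394), np.float64(0.17238968510474606)])
dog2 (array([ 557.4, -188.7,   81.6]), [np.float64(1.3619953942431293), np.float64(1.3619953942432472)])
top (array([ 539.7, -176.3,   73.9]), [np.float64(1.2309497658090627), np.float64(1.2309497658091313)]) [ 541.5 -175.1   75. ] [ 538.7 -176.6   75. ]
foot corners [array([ 587. , -243.9]), array([ 495.2, -104.9])] [array([ 613.5, -143.5]), array([ 465.1, -211.6])]
```

Measured: stem top at (520,323), z≈130 (expected 127), head yaw ≈19.5° from the block edges. Spindle axis at (540,-176), dog line ≈ -34° with 21.6 mm radius, foot yaw ≈ -15°. These are consistent with the sizes given, so I'm moving over the head.

```bash
python3 -m jog '[[[3.8,-4.3,0],0,1],[[3.8,-4.3,0],0,1],[[3.8,-4.3,0],0,1],[[3.8,-4.3,0],0,1],[[3.8,-4.3,0],0,1],[[3.8,-4.3,0],0,1],[[3.8,-4.3,0],0,1],[[3.8,-4.3,0],0,1],[[3.8,-4.3,0],0,1],[[3.8,-4.3,0],0,1]]' 20
```

```text
time_s: 1.35
ee_pos: [411.5, 11.4, 230.7]
ee_rot: [-179.8, -0.1, 20.1]
force: [0.5, -0.8, -0.3]
gripper_width: 90.8
```

```bash
python3 -m jog '[[[3.6,-4.4,0],0,1],[[3.6,-4.4,0],0,1],[[3.6,-4.4,0],0,1],[[3.6,-4.4,0],0,1],[[3.6,-4.4,0],0,1],[[3.6,-4.4,0],0,1],[[0,0,0],0,1]]'
python3 - <<'E'
from h import *
f=grab('wrist','w1');print(ray(f,280,210),telemetry.state()['ee_pos'],proj(f,[520,323,127]))
E
```

```text
time_s: 2.22
ee_pos: [524.7, 348.5, 228.0]
ee_rot: [-179.9, 0.1, 20.5]
force: [-0.5, -0.4, -0.5]
gripper_width: 91.1
(array([596.47936422, 374.49090226, 379.51919404]), array([-0.24658642, -0.08904293, -0.9650215 ])) [524.1128846  346.54919683 228.2106085 ] [311.50020579 238.704939  ]
```

View pics/w1.png

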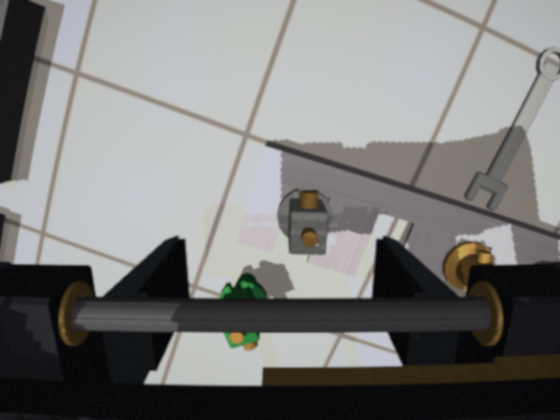

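Wrist picture: the stem is at (309,237), within 2 px of the prediction. The stub is at (309,198), the block's edges run parallel to the image axes, and the green one is at (240,310). I'll refine from this view together with the others.

```bash
python3 - <<'E'
from h import *
np.set_printoptions(precision=1,suppress=True)
f=load('w1');a=load('s0');b=load('d0')
print(tri((f,309,237.5),(a,426.4,164),(b,157,289.2)), plane(f,309,237.5,127))
hsv=cv2.cvtColor(f['color'],cv2.COLOR_RGB2HSV)
m=cv2.inRange(hsv,(8,100,40),(28,255,255))[180:255,280:340]
n,l,s,c=cv2.connectedComponentsWithStats(m)
for i in range(1,n):
    if s[i,4]>15:print(s[i],c[i]+[280,180],plane(f,*(c[i]+[280,180]),127),plane(f,*(c[i]+[280,180]),104))
g=cv2.cvtColor(f['color'],cv2.COLOR_RGB2GRAY)
for r in (225,232,245,250): print(r,g[r,280:340].tolist())
E
```

```text
(array([520.5, 323.9, 129.9]), [np.float64(1.7504681181481974), np.float64(0.6814356964284123), np.float64(2.296619214361209)]) [520.2 325.  127. ]
[ 20  11  18  18 299] [308.6 199.5] [545.8 335.4 127. ] [541.1 331.8 104. ]
[ 22  48  16  19 231] [308.9 237.2] [520.4 325.1 127. ] [513.5 320.6 104. ]
225 [107, 106, 107, 108, 105, 105, 103, 93, 75, 57, 64, 76, 88, 93, 95, 95, 95, 95, 94, 94, 94, 96, 94, 94, 94, 92, 92, 91, 92, 90, 92, 92, 94, 94, 94, 94, 93, 93, 93, 91, 92, 92, 92, 92, 92, 90, 86, 88, 98, 104, 111, 116, 119, 119, 120, 120, 118, 112, 108, 103]
232 [195, 182, 154, 121, 99, 93, 90, 78, 62, 62, 78, 95, 105, 107, 107, 107, 108, 107, 106, 106, 96, 75, 53, 45, 48, 56, 67, 73, 80, 85, 84, 78, 72, 63, 58, 64, 84, 100, 106, 107, 106, 107, 107, 108, 106, 102, 98, 108, 124, 137, 152, 164, 163, 154, 151, 162, 172, 175, 171, 168]
245 [200, 200, 198, 200, 199, 199, 195, 180, 144, 98, 80, 86, 90, 90, 91, 91, 90, 91, 90, 91, 93, 91, 91, 89, 86, 85, 83, 82, 82, 82, 81, 81, 83, 83, 90, 108, 127, 133, 120, 101, 94, 94, 96, 97, 105, 121, 156, 185, 196, 197, 195, 196, 193, 191, 189, 190, 186, 187, 187, 188]
250 [199, 199, 200, 200, 198, 199, 197, 187, 158, 114, 87, 87, 90, 91, 93, 91, 91, 90, 90, 90, 89, 88, 89, 88, 88, 88, 89, 88, 89, 90, 91, 91, 90, 91, 90, 92, 93, 92, 94, 92, 90, 92, 92, 92, 98, 124, 161, 187, 194, 190, 188, 185, 188, 187, 186, 185, 186, 188, 186, 186]
```

```bash
python3 -m jog '[[[-1.1,1.9,0],0,1],[[0,0,0],0,1],[[0,0,5],0,1],[[0,0,4.5],0,1],[[0,0,0],0,1]]'
```

```text
time_s: 2.9
ee_pos: [519.4, 316.5, 134.4]
ee_rot: [180.0, -0.0, 20.0]
force: [-0.4, -0.4, 0.7]
gripper_width: 91.3
```

```bash
python3 -m jog '[[[0.35,-0.7,1.8],0,1],[[0,0,1.8],0,1],[[0,0,0],0,1]]'
```

```text
time_s: 3.28
ee_pos: [523.3, 325.6, 101.9]
ee_rot: [-179.9, -0.5, 19.8]
force: [-0.3, 0.5, 0.3]
gripper_width: 91.1
```

```bash
python3 -m jog '[[[-0.3,0,0.3],0,1],[[0,0,0],0,0],[[0,0,0],0,0],[[0,0,0],0,0],[[0,0,0],0,0],[[0,0,0],0,0],[[0,0,0],0,0]]' 40; python3 -m jog '[[[0,0,0],0,0],[[0,0,0],0,0]]'
```

```text
time_s: 4.15
ee_pos: [522.1, 325.9, 102.2]
ee_rot: [-179.8, -0.9, 19.8]
force: [-0.5, 0.3, 0.1]
gripper_width: 34.2
time_s: 4.4
ee_pos: [522.0, 325.9, 102.2]
ee_rot: [-179.8, -0.9, 19.8]
force: [-0.5, 0.1, 0.5]
gripper_width: 28.3
```

```bash
python3 -m jog '[[[0,0,0],0,0],[[0,0,-1],0,0],[[0,0,-2],0,0],[[0,0,-4],0,0],[[0,0,-5],0,0],[[0,0,-2],0,0],[[0,0,0],0,0],[[0,0,0],0,0]]'; python3 - <<'E'
from h import *
st=telemetry.state();print(st['ee_pos'],st['ee_rot'],st['force'],st['torque'])
f=grab('wrist','w2');grab('scene','s2');d=grab('side','d2')
print(proj(d,st['ee_pos']),proj(load('s2'),st['ee_pos']))
E
```

```text
time_s: 5.4
ee_pos: [517.9, 323.4, 244.1]
ee_rot: [-179.9, -0.4, 19.8]
force: [0.5, -0.5, -2.6]
gripper_width: 28.0
[517.94591552 323.44576922 244.13348651] [-179.8809675    -0.40743281   19.83309914] [ 0.520176   -0.50942771 -2.60385197] [ 0.01747506  0.03992716 -0.0801761 ]
[140.71501559 244.11852669] [439.92485256 127.24826303]
```

```bash
python3 -m jog '[[[-1.7,5.2,0],0,0],[[-1.7,5.2,0],0,0],[[-1.7,5.2,0],0,0],[[-1.7,5.2,0],0,0],[[-1.7,5.2,0],0,0],[[-1.7,5.2,0],0,0],[[-1.7,5.2,0],0,0],[[-1.7,5.2,0],0,0],[[-1,3,0],0,0],[[0,0,0],0,0]]'; python3 -m jog '[[[0,0,0],10.6,0],[[0,0,0],10.6,0],[[0,0,0],10.6,0],[[0,0,0],10.6,0],[[0,0,0],10.6,0],[[0,0,0],0,0],[[0,0,0],0,0]]'
python3 - <<'E'
from h import *
np.set_printoptions(precision=2,suppress=True)
import scipy.spatial.transform as T
st=telemetry.state();print(st['ee_pos'],st['ee_rot'],st['force'])
f=grab('wrist','w3');
for fn in ('w2','w3'):
    f=load(fn);hsv=cv2.cvtColor(f['color'],cv2.COLOR_RGB2HSV)
    m=cv2.inRange(hsv,(8,100,40),(28,255,255));n,l,s,c=cv2.connectedComponentsWithStats(m)
    print([(s[i].tolist(),c[i]) for i in range(1,n) if s[i,4]>60])
print(proj(f,st['ee_pos']))
E
```

```text
time_s: 6.8
ee_pos: [530.6, -159.5, 231.7]
ee_rot: [-179.6, 0.4, 20.0]
force: [-0.5, 0.4, -2.9]
gripper_width: 27.8
time_s: 7.68
ee_pos: [528.5, -152.7, 226.8]
ee_rot: [179.9, 1.2, -33.5]
force: [-0.7, -0.7, -2.5]
gripper_width: 27.6
[ 528.53 -152.66  226.77] [179.9    1.22 -33.47] [-0.69 -0.74 -2.49]
[([418, 221, 56, 52, 2151], array([444.92, 247.16])), ([265, 226, 32, 36, 1022], array([280.69, 243.53])), ([199, 283, 16, 66, 621], array([205.33, 316.26])), ([346, 283, 17, 66, 612], array([355.26, 315.96])), ([106, 359, 367, 27, 7035], array([298.39, 373.93]))]
[([87, 135, 21, 26, 361], array([ 97.41, 147.88])), ([287, 157, 17, 17, 225], array([294.84, 164.88])), ([265, 226, 32, 36, 1022], array([280.52, 243.21])), ([199, 283, 16, 66, 642], array([205.45, 316.26])), ([346, 283, 16, 66, 630], array([355.1 , 315.76])), ([32, 347, 20, 33, 388], array([ 41.49, 360.68])), ([106, 358, 366, 28, 7152], array([297.73, 374.12]))]
[279.76 287.78]
```

View pics/w3.png

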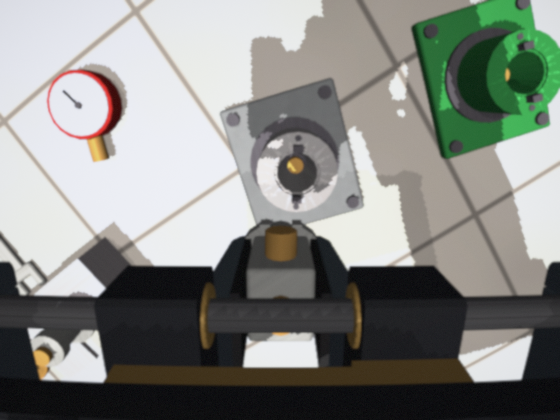

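Wrist picture: the spindle is in plain view, with dogs at about (297,146) and (296,202) and the plunger at (295,165). The dog line already runs almost parallel to the tool x. I'll zoom in for exact pixels.

```bash
python3 - <<'E'
from h import *
from scipy.spatial.transform import Rotation as R
np.set_printoptions(precision=2,suppress=True)
f=load('w3');c=f['color'][125:225,230:360,::-1]
im=cv2.resize(c,None,fx=6,fy=6,interpolation=cv2.INTER_CUBIC);im=cv2.convertScaleAbs(im,alpha=1.3)
cv2.imwrite('pics/m3.png',im)
p=np.array([528.53,-152.66,226.77]);M=R.from_euler('xyz',[179.9,1.22,-33.47],degrees=True).as_matrix()
for dx in (-3,0,3):
  for dz in (0,): print(dx,[proj(f,p+M@np.array(q)) for q in [(29+dx,0,2+7),(29+dx,0,2-7),(17+dx,0,2-7),(17+dx,0,-13)]])
E
```

```text
-3 [array([279.7 , 225.51]), array([279.63, 235.8 ]), array([279.69, 262.95]), array([279.65, 270.89])]
0 [array([279.68, 219.04]), array([279.62, 228.82]), array([279.67, 256.27]), array([279.63, 263.92])]
3 [array([279.67, 212.51]), array([279.6 , 221.76]), array([279.66, 249.52]), array([279.62, 256.87])]
```

View pics/m3.png

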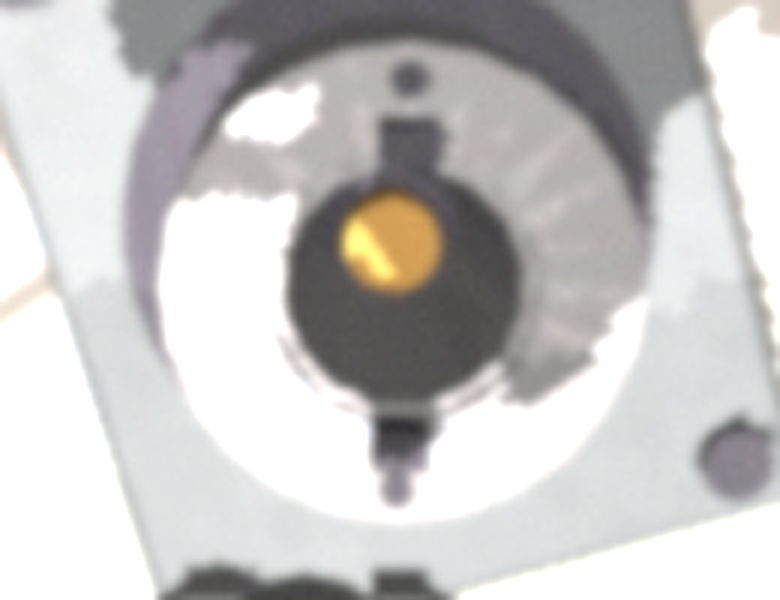

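```bash
python3 - <<'E'
from h import *
from scipy.spatial.transform import Rotation as R
np.set_printoptions(precision=2,suppress=True)
f=load('w3');P=lambda x,y,z:plane(f,230+x/6-.4,125+y/6-.4,z)
l,r,t,b=P(160,280,75),P(650,280,75),P(404,38,75),P(404,522,75)
print('diam',np.linalg.norm(l-r),np.linalg.norm(t-b),'ctr',(l+r)/2,(t+b)/2)
d1,d2=P(410,78,75),P(397,490,75);v=d1-d2;print('dots',np.linalg.norm(v),(d1+d2)/2,np.degrees(np.arctan2(v[1],v[0])))
d1,d2=P(411,120,85),P(402,412,85);v=d1-d2;print('dogs',d1,d2,np.linalg.norm(v),(d1+d2)/2,np.degrees(np.arctan2(v[1],v[0])))
p=np.array([528.53,-152.66,226.77]);M=R.from_euler('xyz',[179.9,1.22,-33.47],degrees=True).as_matrix()
h=p+M@np.array([-2.8,0,0])
print('plunger',P(392,243,40))
for c in ((l+r)/2,(t+b)/2): print(h,(M.T@(c-h)))
E
```

```text
diam 65.96450229445166 66.02204074076859 ctr [ 540.64 -177.54   75.  ] [ 539.91 -176.88   75.  ]
dots 56.23430304219676 [ 539.73 -176.65   75.  ] -34.647170259659916
dogs [ 559.39 -189.99   85.  ] [ 527.82 -168.22   85.  ] 38.34680735691607 [ 543.61 -179.11   85.  ] -34.59199207688001
plunger [ 540.11 -176.67   40.  ]
[ 526.19 -151.12  226.83] [ 29.85  13.81 151.25]
[ 526.19 -151.12  226.83] [ 28.88  13.66 151.27]
```

```bash
python3 -m jog '[[[2.9,1.4,0],1.1,0],[[0,0,0],0,0],[[0,0,4],0,0],[[0,0,0],0,0],[[0,0,0],0,0]]';python3 - <<'E'
from h import *
s=telemetry.state();print(s['ee_pos'],s['ee_rot'],s['force'],s['qvel'])
E
```

```text
time_s: 8.35
ee_pos: [545.1, -179.0, 187.2]
ee_rot: [180.0, 1.2, -34.2]
force: [0.7, -0.1, -2.0]
gripper_width: 27.7
[ 545.05302026 -179.01759176  187.19141378] [179.98885192   1.15586809 -34.21949318] [ 0.65469143 -0.06410937 -1.97231329] [ 0.16154521  0.47738442  1.719468    0.09092268  0.8350706  -0.27473922]
```

```bash
python3 -m jog '[[[-0.15,0.02,0],0.4,0],[[0,0,0],0,0],[[0,0,2],0,0],[[0,0,1.5],0,0],[[0,0,1],0,0],[[0,0,0],0,0],[[0,0,0],0,0]]';python3 - <<'E'
from h import *
s=telemetry.state();print(s['ee_pos'],s['ee_rot'],s['force'],s['torque'])
a=grab('scene','s4')['color'];b=grab('side','d4')['color']
def c(i,u,v): return cv2.resize(i[v:v+100,u:u+67],(400,600),interpolation=cv2.INTER_CUBIC)
cv2.imwrite('pics/m4.png',np.hstack([c(a,168,135),c(b,312,110)])[:,:,::-1])
E
```

```text
time_s: 9.22
ee_pos: [545.7, -178.3, 146.0]
ee_rot: [-179.9, 0.6, -34.6]
force: [-0.2, 0.3, -3.6]
gripper_width: 27.7
[ 545.70998589 -178.28579065  145.99856392] [-179.86129133    0.62404525  -34.5820243 ] [-0.21385468  0.27379922 -3.55045074] [ 0.0812284   0.01505421 -0.00111195]
```

View pics/m4.png

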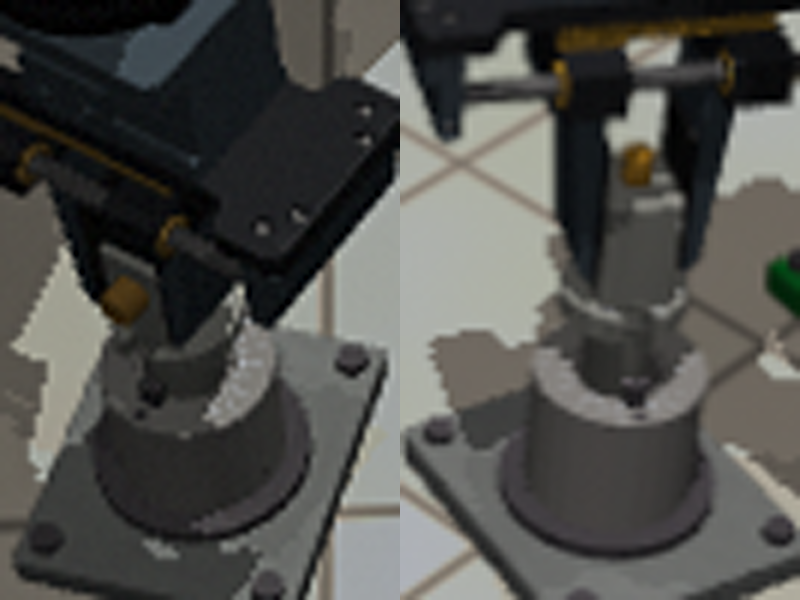

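```bash
python3 - <<'E'
from h import *
np.set_printoptions(precision=1,suppress=True)
b=load('d4');a=load('s4')
print(plane(b,351.3,134.9,171),plane(b,351.3,134.9,169), proj(b,[543,-176.7,171]),proj(b,[540,-176.7,171]))
p=np.array([540,-176.7,0]);d=np.array([.823,-.568,0])
for q in ((543,-176.7,0),(540,-176.7,0)): print(proj(a,np.array(q)+29*d+[0,0,144]), 'blob obs',168+125/6-.4,135+303/6-.4)
hsv=cv2.cvtColor(a['color'],cv2.COLOR_RGB2HSV);m=cv2.inRange(hsv,(8,100,40),(28,255,255))
n,l,s,c=cv2.connectedComponentsWithStats(m);print([(s[i],c[i]) for i in range(1,n) if s[i,4]>10 and abs(c[i][0]-189)<20])
E
```

```text
[ 543.4 -178.2  171. ] [ 545.1 -180.4  169. ] [351.  135.3] [352.1 135.9]
[186.4 186.2] blob obs 188.43333333333334 185.1
[186.5 185.1] blob obs 188.43333333333334 185.1
[(array([166, 152,  30,  15,  34], dtype=int32), array([179.3, 158.5])), (array([194, 171,   5,   6,  13], dtype=int32), array([196. , 173.2])), (array([185, 181,   8,   8,  42], dtype=int32), array([188.7, 184.3]))]
```

```bash
python3 -m jog '[[[-0.26,0.15,0],0,0],[[0,0,0],0,0],[[0,0,0],0,0]]';python3 -c "
from h import *
for i in range(1):
  s=telemetry.state();print(s['ee_pos'],s['ee_rot'],s['force'])"
```

```text
time_s: 9.7
ee_pos: [542.8, -178.2, 146.9]
ee_rot: [-179.8, 0.5, -34.6]
force: [-0.3, -0.5, -2.6]
gripper_width: 28.0
[ 542.79124029 -178.15323939  146.92237397] [-179.83791965    0.53556138  -34.58294455] [-0.26307042 -0.46256903 -2.58539686]
```

```bash
python3 -m jog '[[[0,0,0.4],0,0],[[0,0,0.4],0,0],[[0,0,0.3],0,0],[[0,0,0.2],0,0],[[0,0,0],0,0],[[0,0,0],0,0]]';python3 -m jog '[[[0,0,0.12],0,0],[[0,0,0.12],0,0],[[0,0,0.12],0,0]]'
```

```text
time_s: 10.45
ee_pos: [542.7, -178.0, 132.7]
ee_rot: [-179.8, 0.6, -34.6]
force: [0.0, 0.2, -3.7]
gripper_width: 27.6
time_s: 10.82
ee_pos: [542.9, -178.1, 129.2]
ee_rot: [-179.8, 0.5, -34.6]
force: [0.1, -0.0, -3.9]
gripper_width: 28.1
```

```bash
for i in 1 2 3; do :; done; python3 -m jog '[[[0,0,0.12],0,0],[[0,0,0.12],0,0]]';python3 -m jog '[[[0,0,0.12],0,0]]'; python3 -m jog '[[[0,0,0.12],0,0]]'
```

```text
time_s: 11.08
ee_pos: [542.8, -178.0, 126.6]
ee_rot: [-179.8, 0.5, -34.6]
force: [-0.2, 0.3, -3.9]
gripper_width: 27.8
time_s: 11.2
ee_pos: [542.8, -178.0, 125.3]
ee_rot: [-179.8, 0.5, -34.6]
force: [-0.6, 0.5, -3.3]
gripper_width: 27.7
time_s: 11.32
ee_pos: [542.8, -178.0, 124.0]
ee_rot: [-179.8, 0.5, -34.6]
force: [-0.1, -0.1, -3.3]
gripper_width: 28.0
```

```bash
python3 -m jog '[[[0,0,0.12],0,0]]';python3 -m jog '[[[0,0,0.12],0,0]]'; python3 -m jog '[[[0,0,0.12],0,0]]'
```

```text
time_s: 11.45
ee_pos: [542.8, -178.0, 122.7]
ee_rot: [-179.8, 0.5, -34.6]
force: [0.4, 0.4, -2.9]
gripper_width: 27.9
time_s: 11.58
ee_pos: [542.9, -178.0, 122.2]
ee_rot: [-179.8, 0.5, -34.6]
force: [-3.1, 0.5, 5.0]
gripper_width: 28.1
time_s: 11.7
ee_pos: [542.9, -178.0, 122.0]
ee_rot: [-179.8, 0.5, -34.6]
force: [-1.7, 0.3, 6.8]
gripper_width: 27.7
```

```bash
python3 -m jog '[[[0,0,0.15],0,0]]';python3 -m jog '[[[0,0,0.2],0,0]]'; python3 -m jog '[[[0,0,0.25],0,0]]'
```

```text
time_s: 11.82
ee_pos: [542.9, -178.0, 121.7]
ee_rot: [-179.8, 0.5, -34.6]
force: [-2.6, 0.9, 6.5]
gripper_width: 27.7
time_s: 11.95
ee_pos: [542.8, -178.0, 121.0]
ee_rot: [-179.8, 0.4, -34.6]
force: [-3.0, 1.3, 6.2]
gripper_width: 27.5
time_s: 12.08
ee_pos: [542.7, -178.0, 119.7]
ee_rot: [-179.8, 0.4, -34.6]
force: [-3.0, 1.6, 6.2]
gripper_width: 27.8
```

```bash
python3 -m jog '[[[0,0,0.2],0,0]]';python3 -m jog '[[[0,0,0.2],0,0]]'; python3 -m jog '[[[0,0,0.15],0,0]]'
```

```text
time_s: 12.2
ee_pos: [542.7, -178.0, 119.0]
ee_rot: [-179.8, 0.4, -34.6]
force: [-2.7, 1.2, 6.2]
gripper_width: 28.3
time_s: 12.32
ee_pos: [542.7, -178.0, 118.2]
ee_rot: [-179.8, 0.3, -34.6]
force: [-2.6, 1.0, 5.8]
gripper_width: 27.9
time_s: 12.45
ee_pos: [542.6, -177.9, 118.0]
ee_rot: [-179.8, 0.3, -34.6]
force: [-1.9, 0.8, 5.5]
gripper_width: 27.7
```

```bash
python3 -m jog '[[[0,0,0.2],0,0]]';python3 -m jog '[[[0,0,0.2],0,0]]'; python3 -m jog '[[[0,0,0.2],0,0]]'
```

```text
time_s: 12.58
ee_pos: [542.6, -177.9, 117.5]
ee_rot: [-179.8, 0.3, -34.6]
force: [-3.8, 1.0, 10.4]
gripper_width: 27.8
time_s: 12.7
ee_pos: [542.6, -177.9, 117.5]
ee_rot: [-179.8, 0.2, -34.6]
force: [-3.8, 0.9, 11.9]
gripper_width: 27.6
time_s: 12.82
ee_pos: [542.5, -177.9, 117.5]
ee_rot: [-179.8, 0.2, -34.6]
force: [-4.6, 1.9, 10.3]
gripper_width: 27.8
```

```bash
python3 -m jog '[[[0,0,0.3],0,0],[[0,0,0.35],0,0]]'; python3 - <<'E'
from h import *
a=grab('scene','s5')['color'];b=grab('side','d5')['color']
def c(i,u,v): return cv2.resize(i[v:v+75,u:u+50],(400,600),interpolation=cv2.INTER_CUBIC)
cv2.imwrite('pics/m5.png',np.hstack([c(a,175,155),c(b,322,130)])[:,:,::-1])
E
```

```text
time_s: 13.08
ee_pos: [542.5, -177.8, 117.3]
ee_rot: [-179.7, 0.0, -34.6]
force: [-7.2, 2.4, 21.6]
gripper_width: 27.6
```

View pics/m5.png

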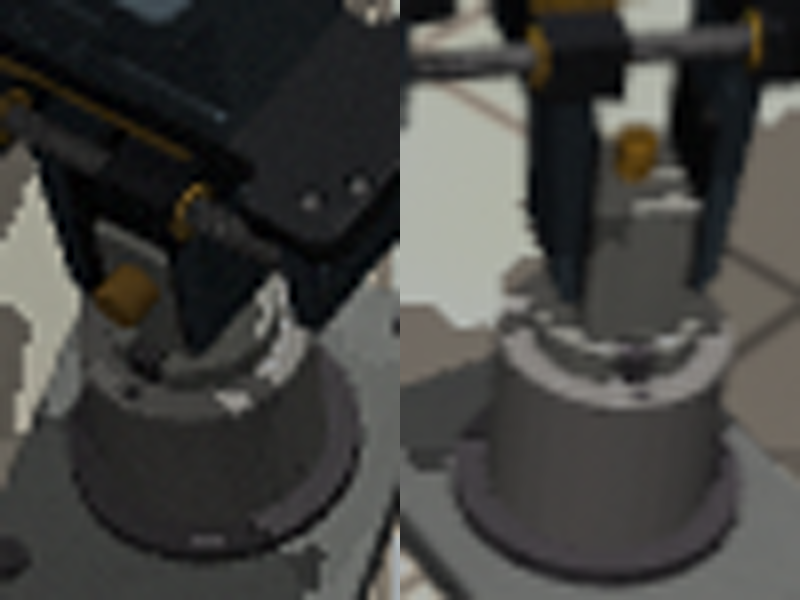

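The picture shows the flange seated on the nose with the dogs standing in its slots. TCP is 117.3, about 5 mm below first plunger contact, and the force rose against the hard stop. Releasing.

```bash
python3 -m jog '[[[0,0,0],0,0],[[0,0,0],0,0.6],[[0,0,0],0,0.6],[[0,0,0],0,0.8],[[0,0,0],0,0.8],[[0,0,0],0,0.8]]';  python3 -m jog '[[[0,0,-1],0,0.8],[[0,0,-4],0,0.8],[[0,0,-5],0,0.8],[[-3,0,-5],0,0.8],[[-6,0,0],0,0.8],[[-6,0,0],0,0.8],[[-6,0,0],0,0.8],[[0,0,0],0,0.8],[[0,0,0],0,0.8]]'; python3 - <<'E'
from h import *
a=grab('scene','s6')['color'];b=grab('side','d6')['color']
def c(i,u,v): return cv2.resize(i[v:v+75,u:u+50],(400,600),interpolation=cv2.INTER_CUBIC)
cv2.imwrite('pics/m6.png',np.hstack([c(a,175,155),c(b,322,130)])[:,:,::-1])
E
```

```text
time_s: 13.92
ee_pos: [543.5, -178.2, 117.9]
ee_rot: [-179.7, -0.2, -34.6]
force: [-0.3, 0.5, 1.0]
gripper_width: 72.2
time_s: 15.05
ee_pos: [366.9, -57.1, 277.5]
ee_rot: [-179.4, -0.7, -34.6]
force: [-0.1, 0.2, 0.3]
gripper_width: 73.0
```

View pics/m6.png

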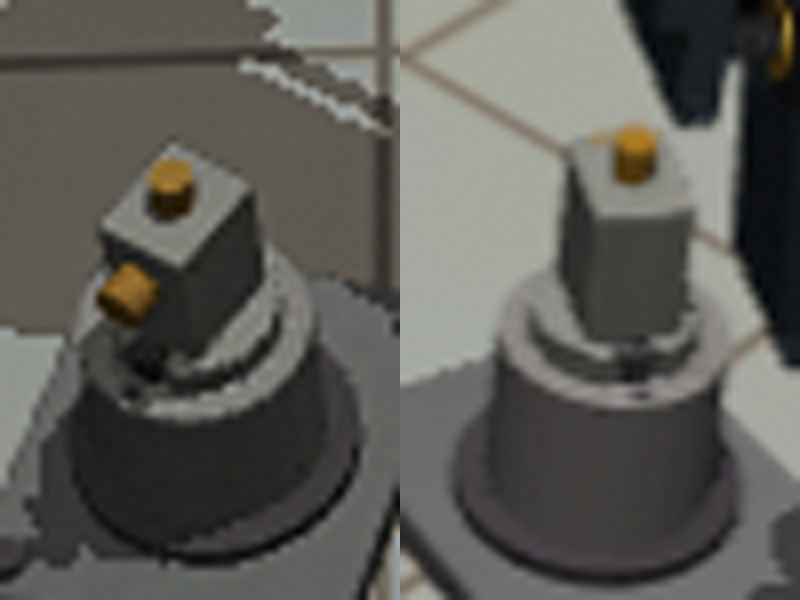

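```bash
python3 - <<'E'
from h import *
a=load('s6');b=load('d6')
print(tri((a,175+171/8-.4,155+170/8-.4),(b,322+237/8-.4,130+135/8-.4)))
print(tri((a,175+146/8,155+375/8),(b,322+238/8,130+365/8)),telemetry.state()['qvel'])
E
```

```text
(array([ 539.25960774, -175.34770808,  143.72615406]), [np.float64(1.3205888634247824), np.float64(1.320588863424755)])
(array([ 540.70701049, -192.3319765 ,   50.98497605]), [np.float64(1.877918283052088), np.float64(1.8779182830521097)]) [-0.19002174  1.1195329  -0.13501503 -0.09708489 -0.26695689  0.13992671]
```

```bash
python3 -c "
from h import *
job_done()"
```

```text
the job is handed in; nothing more can be done
```

The drive head is in the spindle with its slots over the dogs, pressed home and released, and the job is handed in after about 15 s of robot time. No verdict is reported, so success rests on my checks below.

**What I did:** I gripped the grey square head by its flat faces (width read 28 mm) and lifted it straight out. I lined it up with the dog line, measured at -34.6° in the wrist camera, and lowered it at about 10 mm/s. The slots dropped over the dogs at that angle, so no search by feel was needed. I then pushed the plunger down about 5 mm (about 10 N) to a hard stop; the highest wrist-force reading was about 22 N.

**Last checks:**
- **Seating:** the pictures after release show the flange on the nose and the dogs in the slots.
- **Stem top:** it measures (539.3, -175.3, 143.7) mm, with the spindle axis at about (540, -176.7) and 142 mm expected. The 1.7 mm height difference is within the camera error, as the same two cameras read 3–4 mm high on it in the stand.
- **Robot:** it is clear of everything, with wrist force about 0.

**Failed or not checked:**
- **Dog check:** a last two-view check on a dog gave z = 51 mm. I had paired different dogs in the two pictures, so it tells nothing.
- **Bystanders:** I did not re-measure the other heads, the gauge and the spanner afterwards. No contact forces showed along the way.

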